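# Turn the hall heating dial to three pips and confirm

## Robot

A 7-joint arm with a two-finger parallel gripper is mounted at the origin on the work surface. World frame = base frame: x ahead of the robot, y to its left, z up, the work surface at z = 0. Lengths are in m, angles in rad, forces in N, time in s.
With the tool pointing down it reaches from about 0.4 to 0.875 m from the base axis. Payload 19.3 kg.
Tool frame: the origin (TCP) lies midway between the tips of the shut fingers; the grasp point (between the pads) lies 19 mm behind it (bot.grip_point_offset is the distance from the TCP to the grasp point, in m); z points along the fingers, y is the direction in which the jaws open and shut (so a half turn about z gives the same grasp; the last joint's range is limited). The gripper opens to 85 mm and grips with 20 to 120 N. Pads are 22 mm wide; open, the fingers measure 114 mm over their backs; the gripper's body (76 mm by 85 mm) begins 54 mm behind the grasp point. The pads swing forward as they close: fully open they stand 13 mm farther back than shut.
Start: joints at [-1.358, 0.521, -0.036, 1.599, 0.021, 1.021, -0.113], TCP at [0.174, 0.6, 0.231] pointing down, gripper open.
Joint ranges: [-2.91, 2.91], [-0.3, 2.13], [-1.5, 1.42], [0.17, 2.43], [-1.26, 4.41], [0.16, 1.93], [-2.52, 2.52]. Speed limits (rad/s): [1.89, 1.89, 2.39, 2.39, 3.01, 3.01, 3.01].

## Interface

Orientations are given as [roll, pitch, yaw] about the fixed x, y, z axes, in that order (R = Rz(yaw) Ry(pitch) Rx(roll)).
In Python, from workcell import bot, viewer, workorder gives the robot as it stands.
- The arm moves only by the tool move_arm, never from a script. Its argument "plan" is a list of rows, each a list of 6 numbers: the shift along the tool's x, y, z scaled (see below), then the turn, a rotation vector about the tool's x, y, z scaled (see below). A call has 1 to 5 rows; each row shifts and turns the commanded pose from where the row before left it, along the tool's axes as they then stand; what a row does not reach is not made up. The controller multiplies each number of a shift by 0.025 m and each number of a turn by pi rad. A row lasts 1/10 s, in which the tool goes at most 50 mm and 8.59 degrees, less where a joint would pass 70% of its speed; a pose out of reach is approached as far as the arm can. A call with a number of a shift or a turn outside -1 to 1 is refused whole. A call with a gripper value outside its range is refused whole. "claw" is the closure, from -1 (fully open) to 1 (shut), so that 0 is half open, set as the call begins (left out, the last holds). The fingers move at their own pace and stop on an object; "force" is the grip in N (left out, the last holds). Time passes only in rows, so rows that do not move let the fingers close. It gives the time, the measured TCP pose, the force and the opening at its end, in the units of the state.
- bot.observe(): the state, without advancing time (a new reading comes with each control period).
- viewer.grab_frame(name): name is "scene" or "side" or "wrist"; returns the picture (480x640x3 uint8, red, green, blue); there is no depth.
- viewer.camera_info(name): a dict with "K" (3x3 intrinsics, pixels), "R" (3x3) and "t" (3): a world point X has camera coordinates R X + t. Camera axes: x right, y down, z forward; pixel columns grow to the right and rows downward; lengths in m; the calibration is good to about 2 mm. The wrist camera is an equidistant fisheye: a pixel r from the principal point sees the ray r / f radians off the axis. A picture is of the moment at which its call begins: read the wrist's pose just before it. camera_info takes no time and is no camera call; for the wrist camera it gives the pose at the moment of the call.
- workorder.job_done(): hands the job in, once; it reports no verdict.
The state is a dict: "clock": time; "qpos": joint angles; "qd": joint speeds; "joint_efforts": joint torques, N m; "position": TCP position; "tool_rot": TCP orientation; "force": force on the tool from outside, world axes, zero at the start; "moment": the same for the moment, N m; "grip_width": finger opening in m.
Only numpy, scipy, OpenCV 4.12 (cv2) and the standard library are available. Lean on these libraries where they do the work, as an engineer would, in place of code of your own. Each camera call takes 0.05 s, during which the arm holds its last target.

## Task

You have just come in: with a fingertip, rub the big knurled dial of the heating control round clockwise until it clicks into the three-pip mark, without running on to the four-pip mark. Then, with the dial there, press the round button on the control's near right corner fully down and let it come back up. Only touch the control: do not lift, tip or shove it out of its place, and leave the other things on the console undisturbed.

Things in the scene. Friction and masses are not known exactly. Their poses are not given: they have to be found in the camera images.
- control: Heating control standing loose on the console: white plastic box 190 mm (x) by 150 mm (y), flat deck 28 mm above the console, rubber foot, about 0.9 kg. Origin: centre of its underside; z up, x from the button side to the pip side (within 0.6 rad of the world's x). In this frame the dial's vertical axis is at x +18, y 0 mm and the button at x -68, y -45 mm.
- three_pips (a point): The three-pip mark on the deck: raised black pips, 3 mm in radius, in a row 66 mm from the dial's axis, at the far right of the dial. Four such marks, one to four pips in clockwise order, show the click positions.
- dial_top (a point): Centre of the dial's flat top, on its axis, 50 mm above the console. The dial is a plain aluminium disc 100 mm in diameter (too wide to grasp) and 20 mm high, with a knurled rim; its top is flat and free to touch everywhere. It is turned by the friction of a fingertip pressed on its top or rim.
- pointer_tip (a point): Outer end of the black pointer line (36 mm long, flush) on the dial's top, 46 mm from the axis. It lies straight along the control's +x when the dial joint reads 0.
- dial (a joint): Dial angle, rad, growing clockwise seen from above. Clicks at -1.05 (one pip), -0.35 (two), +0.35 (three), +1.05 (four); crests between at about -0.7, 0 and +0.7: let go, it falls into the nearer click. Stops at -1.2 and +1.2. Passing a crest takes up to about 0.1 N m. It starts at one or two pips.
- confirm_top (a point): Centre of the top of the round button, 24 mm in diameter, in a low grey housing on the deck; pressed straight down, it springs back.
- confirm (a joint): Button travel in m, 0 up, 0.006 fully down (4 N).
- padlock: Grey plastic padlock lying flat, body 50 by 44 by 24 mm, steel shackle; bystander close to the control's left (+y) side. Origin under its body's centre.
- gourd: Wooden mate gourd, 76 mm wide, 78 mm high, empty; bystander close to the control's right (-y) side. Origin at the centre of its foot.
- bombilla: Stainless drinking straw about 180 mm long, lying 9 mm high beyond the control's far side; bystander. Origin at mid-length on the console.
- vase: White ceramic vase, 116 mm wide, 200 mm high, empty; bystander out at one side (left or right). Origin at the centre of its foot.
- candle: Glass candle jar, 72 mm wide, 90 mm high, wooden lid; bystander at the other side. Origin at the centre of its foot.
Things that resemble listed ones, but are neither listed nor needed, are in the scene too. What is meant by the control is not green, pink or turquoise, and is the larger of those in its own colour.

How it is judged:
By the outcome, as a careful person would: the job done as asked, in the order asked, and still so for the second after the job is handed in, with the robot touching nothing.
It also fails if it takes over 54 s, if anything falls off the work surface, if the arm or the gripper's body presses on something with over 40 N, if the wrist force passes 120 N, or if a joint passes its speed limit or range.

## Working session

There is one attempt and no reset: what is moved stays moved. The work goes in short steps, Python scripts to look and compute and a tool call to move; the robot and the scene stay as the last step left them, time stands still between calls to the robot, and variables do not carry over. Pictures are saved under pics/ and viewed, and the job is handed in when it is done.

Besides the shell and the picture viewer there is one more tool, called after ">>>" as name(argument=value, ...), one argument or row to a line, values as JSON. move_arm: Moves the arm, as the interface text tells. Shifts and turns lie within -1 to 1; 1 stands for 0.025 m of shift or pi rad of turn. Its arguments: {"type":"object","properties":{"plan":{"type":"array","items":{"type":"array","items":{"type":"number"}}},"claw":{"type":"number"},"force":{"type":"number"}},"required":["plan"]}

```bash
mkdir -p pics; ls; python3 - <<'E'
from workcell import bot, viewer, workorder
import cv2
print(bot.observe())
for n in ("scene","side","wrist"):
    i=viewer.camera_info(n); print(n,i)
    cv2.imwrite(f"pics/{n}0.png",viewer.grab_frame(n)[:,:,::-1])
E
```

```text
pics
{'clock': 0.0, 'qpos': array([-1.35820449,  0.52205363, -0.03632466,  1.59998351,  0.02120739,
        1.02110996, -0.11281959]), 'qd': array([-0.00023072,  0.00056819, -0.00145655,  0.00124438, -0.00145268,
       -0.00262162,  0.00057662]), 'joint_efforts': array([ 1.18108732e-03, -9.27109981e+01,  1.98014684e+00, -3.69928586e+01,
        1.78740505e-02,  8.23478505e-03,  9.20696351e-06]), 'position': array([0.17434421, 0.59984317, 0.23070985]), 'tool_rot': array([-3.14042699e+00,  9.10623402e-05,  2.85877235e+00]), 'force': array([0.54060331, 0.00506496, 0.23685111]), 'moment': array([ 0.02727974,  0.04813446, -0.02879495]), 'grip_width': 0.0853576510305847}
scene {'K': array([[515.57837718,   0.        , 326.13205379],
       [  0.        , 515.57837718, 237.38762245],
       [  0.        ,   0.        ,   1.        ]]), 'R': array([[ 0.45051761,  0.89256377, -0.01907346],
       [ 0.65078753, -0.34295744, -0.67738894],
       [-0.61115421,  0.29276288, -0.73537774]]), 't': array([-0.1966422 , -0.27695611,  1.71408888])}
side {'K': array([[500.04366038,   0.        , 321.75958432],
       [  0.        , 500.04366038, 237.23838521],
       [  0.        ,   0.        ,   1.        ]]), 'R': array([[ 0.81362853, -0.58131041,  0.00931757],
       [-0.36898913, -0.52870633, -0.76440607],
       [ 0.44928347,  0.61850451, -0.64466778]]), 't': array([-0.391529  ,  0.22536115,  1.11018374])}
wrist {'K': array([[371.64829954,   0.        , 311.77383506],
       [  0.        , 371.64829954, 240.95189799],
       [  0.        ,   0.        ,   1.        ]]), 'R': array([[ 2.79522619e-01,  9.60138925e-01, -5.91442876e-04],
       [ 9.23578143e-01, -2.68710308e-01,  2.73492568e-01],
       [ 2.62431933e-01, -7.69936027e-02, -9.61873934e-01]]), 't': array([-0.62538736, -0.0349492 ,  0.37777821])}
```

View pics/scene0.png

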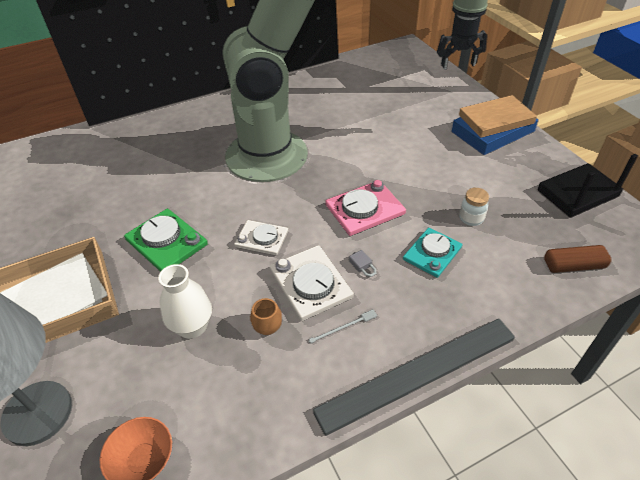

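View pics/side0.png

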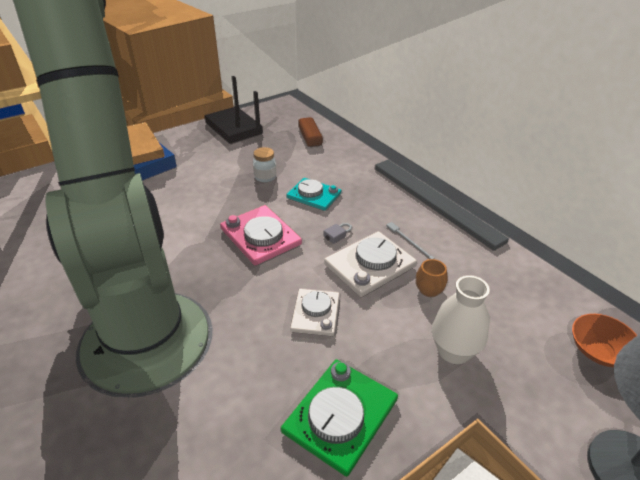

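View pics/wrist0.png

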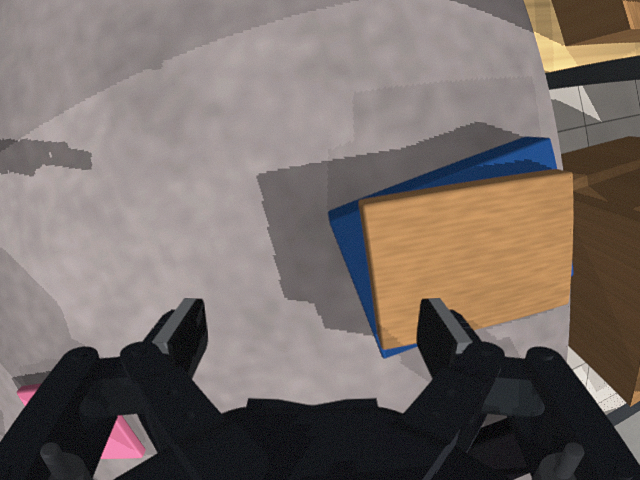

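Two white controls are in view: a large one at scene (313,283) / side (372,262), and a small one at scene (262,237) / side (316,310). The large one fits, being the larger of its colour, with the padlock, gourd and bombilla around it. I'll enlarge it to confirm.

```bash
python3 - <<'E'
import cv2,numpy as np
a=cv2.imread("pics/scene0.png")[225:345,225:395]; b=cv2.imread("pics/side0.png")[215:305,310:440]
a=cv2.resize(a,(800,565),interpolation=cv2.INTER_CUBIC); b=cv2.resize(b,(800,554),interpolation=cv2.INTER_CUBIC)
cv2.imwrite("pics/ca.png",a);cv2.imwrite("pics/cb.png",b)
E
```

```text
(no output)
```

View pics/ca.png

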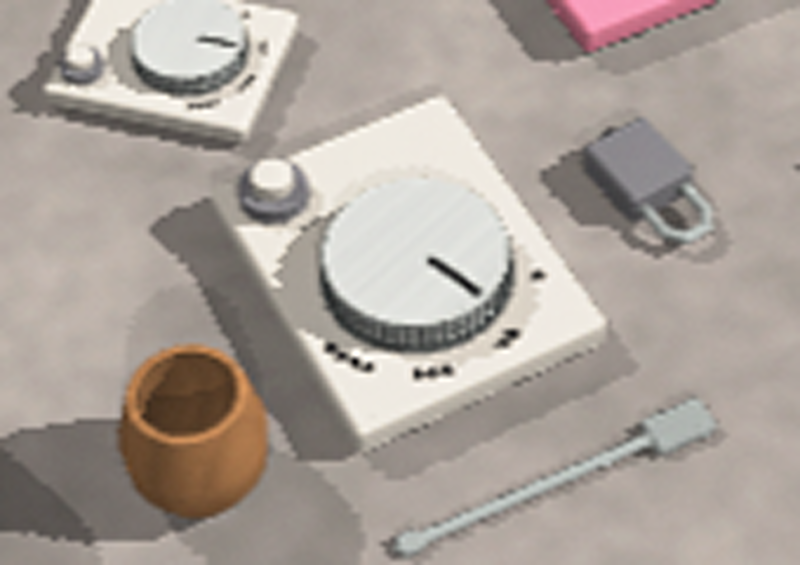

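View pics/cb.png

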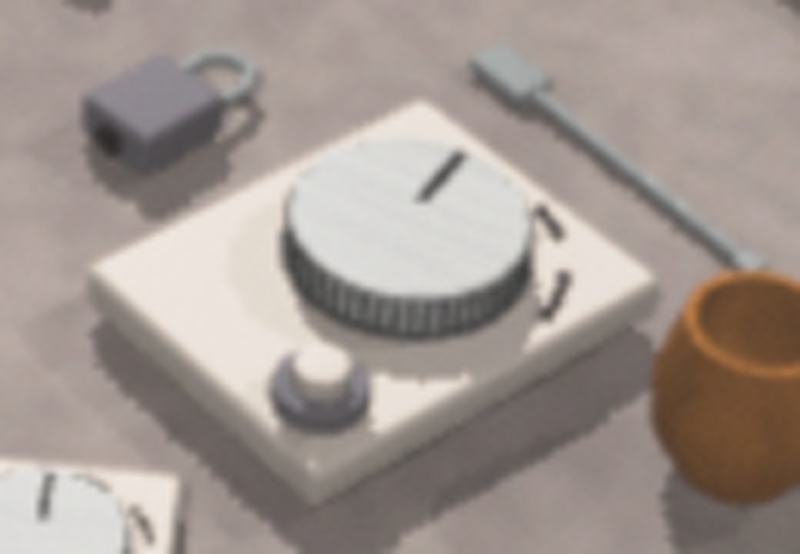

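The crop shows it: a large white box with the button at its near right corner. The pointer in scene crop (455,278) aims at the two-pip mark (508,338), with three pips at (433,373) and four at (350,357). So the dial starts at two pips. Next I'll fit the pose from both views.

```bash
cat > h.py <<'E'
import numpy as np,cv2
from workcell import bot,viewer,workorder
def proj(n,X):
    i=viewer.camera_info(n);c=np.asarray(X)@i["R"].T+i["t"]
    p=c@i["K"].T;return p[:,:2]/p[:,2:]
def tri(pa,pb):
    P=[]
    for n in("scene","side"):
        i=viewer.camera_info(n);P.append(i["K"]@np.c_[i["R"],i["t"]])
    X=cv2.triangulatePoints(P[0],P[1],np.float64(pa).T,np.float64(pb).T);return (X[:3]/X[3]).T
E
python3 - <<'E'
from h import *
from scipy.optimize import least_squares
A=np.array([[215,195],[440,97],[605,325],[362,440],[272,180],[417,258]])*.2125+[225,225]
B=np.array([[310,490],[92,275],[425,103],[655,280],[325,360],[410,220]])*.1625+[310,215]
X=tri(A,B);print(X.round(4))
M=np.array([[-95,-75,28],[-95,75,28],[95,75,28],[95,-75,28],[-68,-45,45],[18,0,50]])/1000
def T(p,M=M):
    c,s=np.cos(p[2]),np.sin(p[2]);return M@np.array([[c,-s,0],[s,c,0],[0,0,1]]).T+[p[0],p[1],0]
def f(p):
    return np.r_[(proj("scene",T(p))-A).ravel(),(proj("side",T(p))-B).ravel()]
idx=[0,1,2,3,5]
r=least_squares(lambda p:f(p).reshape(2,6,2)[:,idx].ravel(),[.65,0,0]);print(r.x,f(r.x).reshape(2,6,2).round(1))
print("dial,button,3pip",T(r.x,np.array([[18,0,50],[-68,-45,45],[18+66*np.cos(.35),-66*np.sin(.35),28]])/1000))
# pointer
a=np.array([[477,293],[430,260]])*.2125+[225,225];b=np.array([[463,154],[421,199]])*.1625+[310,215]
P=tri(a,b);print(P);d=P[0]-P[1];print("pointer ctrl angle cw",-(np.arctan2(d[1],d[0])-r.x[2]), bot.observe()["clock"])
E
```

```text
[[ 0.4657 -0.1796  0.015 ]
 [ 0.464  -0.0371  0.0219]
 [ 0.651  -0.0312  0.0224]
 [ 0.6553 -0.175   0.0207]
 [ 0.4944 -0.153   0.0462]
 [ 0.5781 -0.1055  0.043 ]]
[ 0.55945946 -0.10807958  0.02886303] [[[-2.7 -1.8]
  [-0.1 -1.9]
  [ 0.5 -1. ]
  [-1.7 -0.7]
  [-0.7 -0.2]
  [-0.8 -1.8]]

 [[ 2.  -2.6]
  [-0.9 -2. ]
  [ 0.2 -2.1]
  [ 2.4 -0.9]
  [ 0.4  1.5]
  [ 0.7 -1.3]]]
dial,button,3pip [[ 0.57745196 -0.10756011  0.05      ]
 [ 0.49278644 -0.15502325  0.045     ]
 [ 0.64007786 -0.12839272  0.028     ]]
[[ 0.61876431 -0.09043644  0.04937496]
 [ 0.58641761 -0.10180134  0.04804535]]
pointer ctrl angle cw -0.3090109378535907 0.15
```

>>> move_arm(
  plan=[
    [-0.9, -0.95, 0, 0, 0, 0],
    [-0.9, -0.95, 0, 0, 0, 0],
    [-0.9, -0.95, 0, 0, 0, 0],
    [-0.9, -0.95, 0, 0, 0, 0],
    [-0.9, -0.95, 0, 0, 0, 0],
  ],
  claw=1,
)

```text
clock: 0.65
position: [0.2497, 0.4534, 0.2312]
tool_rot: [-3.141, 0.0, 2.859]
force: [0.5, 1.5, 0.4]
grip_width: 0.0126
```

>>> move_arm(
  plan=[
    [-0.9, -0.95, 0, 0, 0, 0],
    [-0.9, -0.95, 0, 0, 0, 0],
    [-0.9, -0.95, 0, 0, 0, 0],
    [-0.9, -0.95, 0, 0, 0, 0],
    [-0.9, -0.95, 0, 0, 0, 0],
  ],
)

```text
clock: 1.15
position: [0.3246, 0.308, 0.2313]
tool_rot: [3.142, 0.0, 2.859]
force: [2.2, 0.3, -0.3]
grip_width: 0.0002
```

>>> move_arm(
  plan=[
    [-0.9, -0.95, 0, 0, 0, 0],
    [-0.9, -0.95, 0, 0, 0, 0],
    [-0.9, -0.95, 0, 0, 0, 0],
    [-0.9, -0.95, 0, 0, 0, 0],
    [-0.9, -0.95, 0, 0, 0, 0],
  ],
)

```text
clock: 1.65
position: [0.3994, 0.1626, 0.2313]
tool_rot: [3.142, 0.0, 2.859]
force: [0.5, 0.3, -0.3]
grip_width: -0.0002
```

>>> move_arm(
  plan=[
    [-0.9, -0.95, 0.2, 0, 0, 0],
    [-0.9, -0.95, 0.2, 0, 0, 0],
    [-0.9, -0.95, 0.2, 0, 0, 0],
    [-0.9, -0.95, 0.2, 0, 0, 0],
    [-0.9, -0.95, 0.2, 0, 0, 0],
  ],
)

```text
clock: 2.15
position: [0.4744, 0.0172, 0.2061]
tool_rot: [-3.142, 0.0, 2.859]
force: [0.3, 1.0, 0.8]
grip_width: 0.0003
```

>>> move_arm(
  plan=[
    [-0.85, -0.9, 0.7, 0, 0, 0],
    [-0.85, -0.9, 0.7, 0, 0, 0],
    [-0.85, -0.9, 0.7, 0, 0, 0],
    [-0.85, -0.9, 0.7, 0, 0, 0],
    [-0.85, -0.9, 0.7, 0, 0, 0],
  ],
)

```text
clock: 2.65
position: [0.545, -0.1204, 0.1179]
tool_rot: [3.142, -0.0, 2.859]
force: [1.1, 0.5, -0.2]
grip_width: -0.0
```

>>> move_arm(
  plan=[
    [0, 0, 0, 0, 0, -0.033],
    [0, 0, 0, 0, 0, -0.033],
    [0, 0, 0, 0, 0, -0.033],
    [0, 0, 0.8, 0, 0, 0],
    [0, 0, 0, 0, 0, 0],
  ],
)

```text
clock: 3.15
position: [0.5435, -0.1191, 0.0971]
tool_rot: [3.141, -0.003, -3.114]
force: [0.6, -0.1, 0.6]
grip_width: -0.0001
```

```bash
python3 - <<'E'
from h import *
o=bot.observe();print(o["position"],o["tool_rot"],o["force"],o["qpos"].round(2))
for n in ("scene","side","wrist"):
    im=viewer.grab_frame(n)[:,:,::-1]
    if n=="scene": im=cv2.resize(im[200:350,220:420],(800,600),interpolation=cv2.INTER_CUBIC)
    if n=="side": im=cv2.resize(im[180:315,300:480],(800,600),interpolation=cv2.INTER_CUBIC)
    cv2.imwrite(f"pics/{n}1.png",im)
E
```

```text
[ 0.54346374 -0.11907528  0.09712095] [ 3.14100191e+00 -2.87888364e-03 -3.11365016e+00] [ 0.55617227 -0.12882544  0.57595217] [ 0.03  0.6   0.11  1.89 -0.1   0.65  1.8 ]
```

View pics/scene1.png

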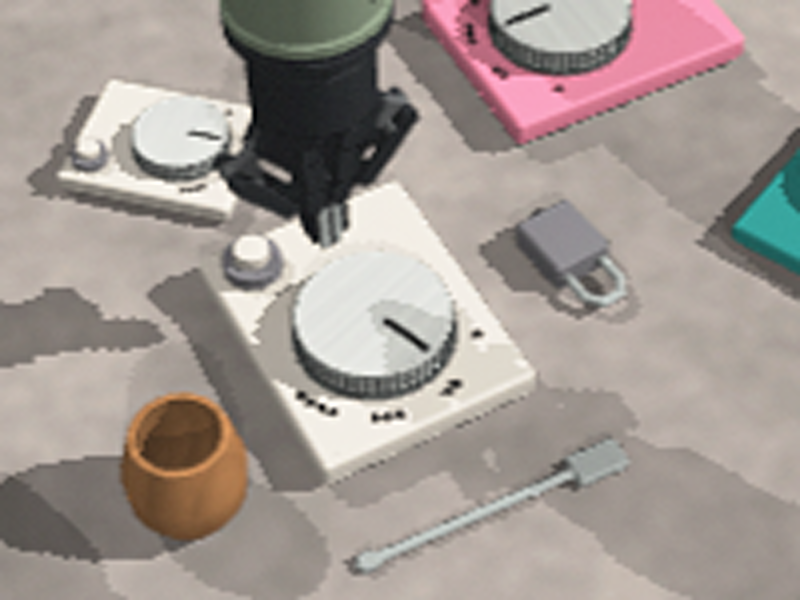

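View pics/side1.png

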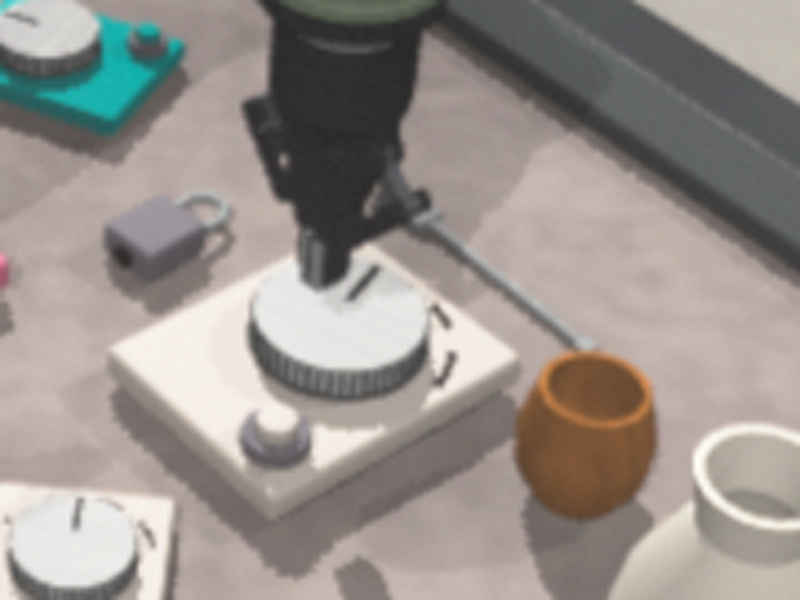

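View pics/wrist1.png

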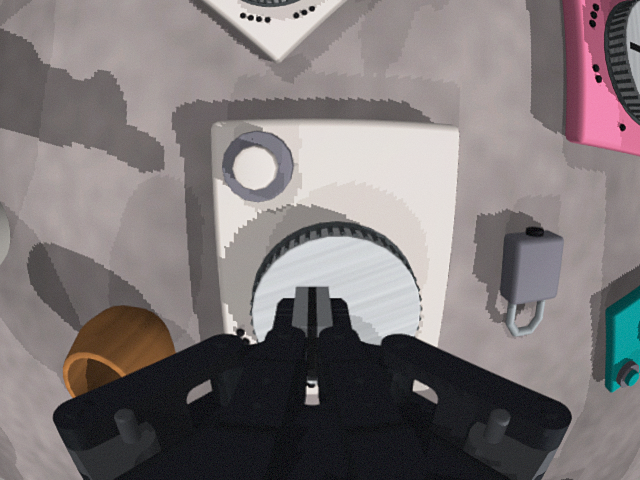

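The pointer is visible in the scene view (408,335) and the tip hangs over the dial's near side, clear of everything. I'll lower it to contact.

>>> move_arm(
  plan=[
    [0, 0, 0.8, 0, 0, 0],
    [0, 0, 0.7, 0, 0, 0],
    [0, 0, 0.1, 0, 0, 0],
    [0, 0, 0.1, 0, 0, 0],
    [0, 0, 0, 0, 0, 0],
  ],
)

```text
clock: 3.8
position: [0.545, -0.1193, 0.057]
tool_rot: [-3.141, 0.001, -3.113]
force: [-0.3, -0.3, 0.7]
grip_width: 0.0004
```

>>> move_arm(
  plan=[
    [0, 0, 0.06, 0, 0, 0],
    [0, 0, 0, 0, 0, 0],
  ],
)

```text
clock: 4.0
position: [0.5448, -0.1193, 0.0552]
tool_rot: [-3.141, 0.001, -3.113]
force: [0.9, -0.9, -1.1]
grip_width: -0.0003
```

>>> move_arm(
  plan=[
    [0, 0, 0.06, 0, 0, 0],
    [0, 0, 0.06, 0, 0, 0],
    [0, 0, 0, 0, 0, 0],
  ],
)

```text
clock: 4.3
position: [0.5445, -0.1192, 0.0516]
tool_rot: [3.142, -0.0, -3.113]
force: [-0.0, 0.1, -0.2]
grip_width: -0.0007
```

>>> move_arm(
  plan=[
    [0, 0, 0.05, 0, 0, 0],
    [0, 0, 0, 0, 0, 0],
  ],
)

```text
clock: 4.5
position: [0.5445, -0.1192, 0.0504]
tool_rot: [3.142, -0.0, -3.113]
force: [0.6, -0.6, 0.3]
grip_width: 0.0001
```

>>> move_arm(
  plan=[
    [0, 0, 0.04, 0, 0, 0],
    [0, 0, 0, 0, 0, 0],
  ],
)

```text
clock: 4.7
position: [0.5448, -0.1195, 0.05]
tool_rot: [-3.141, 0.0, -3.114]
force: [-3.0, -0.1, 8.8]
grip_width: 0.0002
```

Contact at z≈0.050 with about 9 N. I'll rub along the arc, with each row turning 0.0785 rad about the dial axis at 35 mm radius.

>>> move_arm(
  plan=[
    [0, 0, 0.02, 0, 0, 0],
    [0.033, 0.105, 0, 0, 0, 0.025],
    [0.033, 0.105, 0, 0, 0, 0.025],
    [0.033, 0.105, 0, 0, 0, 0.025],
  ],
)

```text
clock: 5.1
position: [0.5423, -0.1121, 0.0499]
tool_rot: [-3.141, 0.0, 2.93]
force: [-8.4, -3.3, 21.5]
grip_width: 0.0001
```

```bash
cat > look.py <<'E'
from h import *
import sys
k=sys.argv[1]
o=bot.observe();print(o["clock"],o["position"],o["force"],o["moment"])
im=viewer.grab_frame("scene")[:,:,::-1]
cv2.imwrite(f"pics/scene{k}.png",cv2.resize(im[240:330,260:380],(800,600),interpolation=cv2.INTER_CUBIC))
E
python3 look.py 2
```

```text
5.1 [ 0.54227835 -0.11213249  0.04986655] [-8.38684721 -3.32006307 21.52799458] [-8.13951378e-01  1.79762782e+00  9.47046801e-04]
```

View pics/scene2.png

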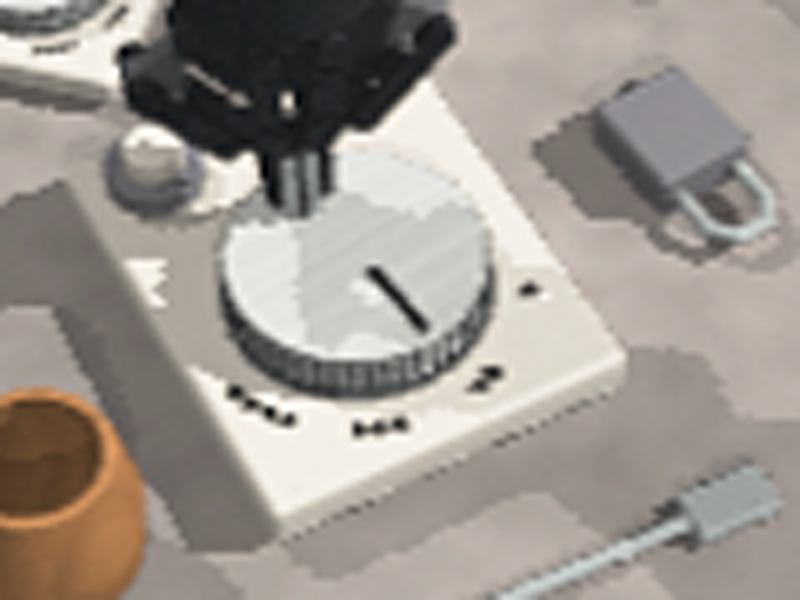

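Dial follows without slip. Force is a bit high, so I'll ease it slightly and go on.

>>> move_arm(
  plan=[
    [0.045, 0.105, -0.01, 0, 0, 0.025],
    [0.04, 0.105, 0, 0, 0, 0.025],
    [0.033, 0.105, 0, 0, 0, 0.025],
  ],
)

```text
clock: 5.45
position: [0.5413, -0.1033, 0.0499]
tool_rot: [-3.141, -0.001, 2.695]
force: [-7.0, -0.6, 17.9]
grip_width: 0.0
```

```bash
python3 look.py 3
```

```text
5.45 [ 0.5413442  -0.10328216  0.04990564] [-6.96921417 -0.55110101 17.88516271] [-0.1513468   1.6041361  -0.07495884]
```

View pics/scene3.png

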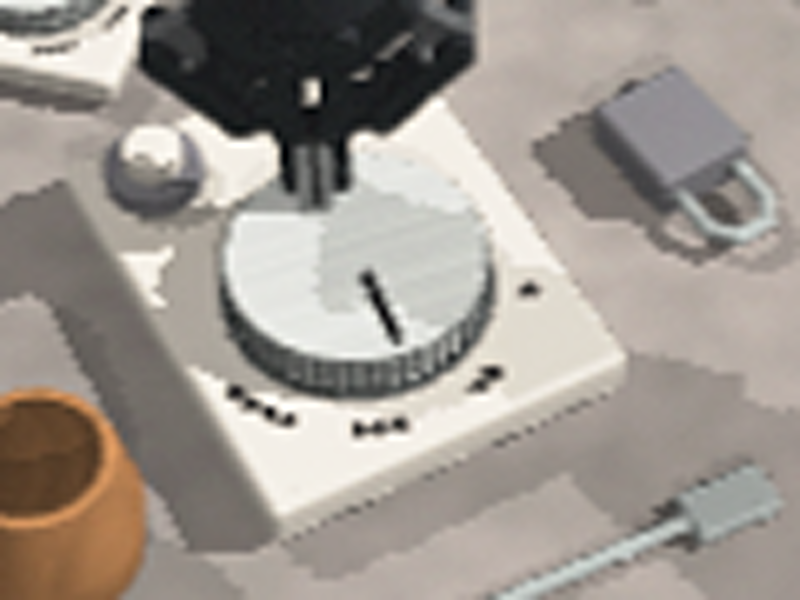

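>>> move_arm(
  plan=[
    [0.04, 0.105, 0, 0, 0, 0.025],
    [0.033, 0.105, 0, 0, 0, 0.025],
    [0.02, 0.07, 0, 0, 0, 0.017],
    [0, 0, 0, 0, 0, 0],
  ],
)

```text
clock: 5.9
position: [0.5427, -0.0955, 0.0499]
tool_rot: [-3.141, -0.001, 2.486]
force: [-9.1, 1.0, 20.5]
grip_width: 0.0003
```

```bash
python3 look.py 4
```

```text
5.9 [ 0.54267075 -0.09550881  0.04986128] [-9.09748569  0.99380381 20.51995976] [ 0.07491047  2.15435152 -0.09282322]
```

View pics/scene4.png

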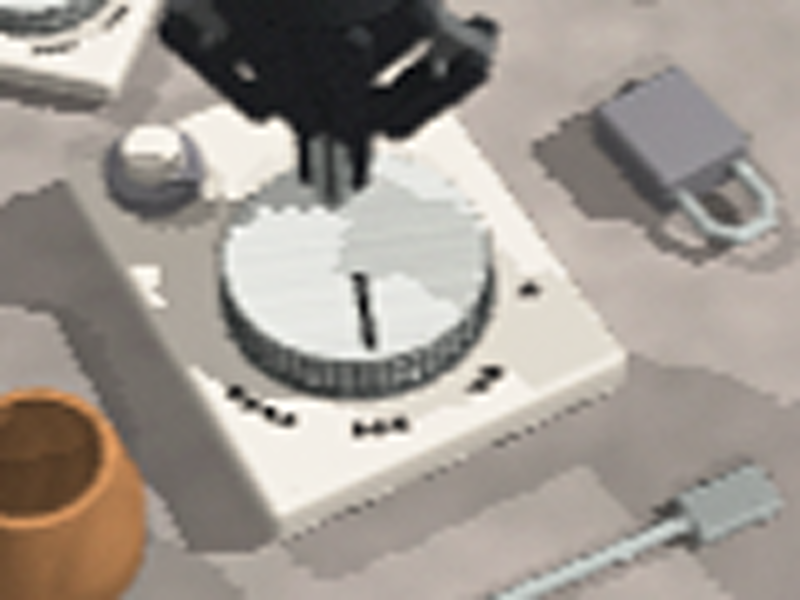

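The pointer, tip at (372,345), now aims at the three pips at (381,427), and the control hasn't moved. I'll lift straight up.

>>> move_arm(
  plan=[
    [0, 0, -0.1, 0, 0, 0],
    [0, 0, -0.4, 0, 0, 0],
    [0, 0, -0.9, 0, 0, 0],
    [0, 0, 0, 0, 0, 0],
  ],
)

```text
clock: 6.35
position: [0.5446, -0.096, 0.0869]
tool_rot: [3.14, 0.003, 2.488]
force: [0.4, 0.0, -0.2]
grip_width: 0.0002
```

```bash
cat > ptr.py <<'E'
from h import *
k=__import__("sys").argv[1]
o=bot.observe();i=viewer.camera_info("wrist")
print(o["clock"],o["position"],o["tool_rot"],o["force"])
w=viewer.grab_frame("wrist")[:,:,::-1];cv2.imwrite(f"pics/wrist{k}.png",w)
import pickle;pickle.dump(i,open(f"w{k}.pkl","wb"))
a=viewer.grab_frame("scene")[:,:,::-1];b=viewer.grab_frame("side")[:,:,::-1]
a=cv2.resize(a[225:345,225:385],(800,600),interpolation=cv2.INTER_CUBIC);b=cv2.resize(b[190:310,310:470],(800,600),interpolation=cv2.INTER_CUBIC)
cv2.imwrite(f"pics/scene{k}.png",a);cv2.imwrite(f"pics/side{k}.png",b)
E
python3 ptr.py 5
```

```text
6.35 [ 0.54462388 -0.09602348  0.08688316] [3.13976281e+00 2.90643885e-03 2.48781183e+00] [ 0.41292815  0.02998017 -0.22410168]
```

View pics/scene5.png

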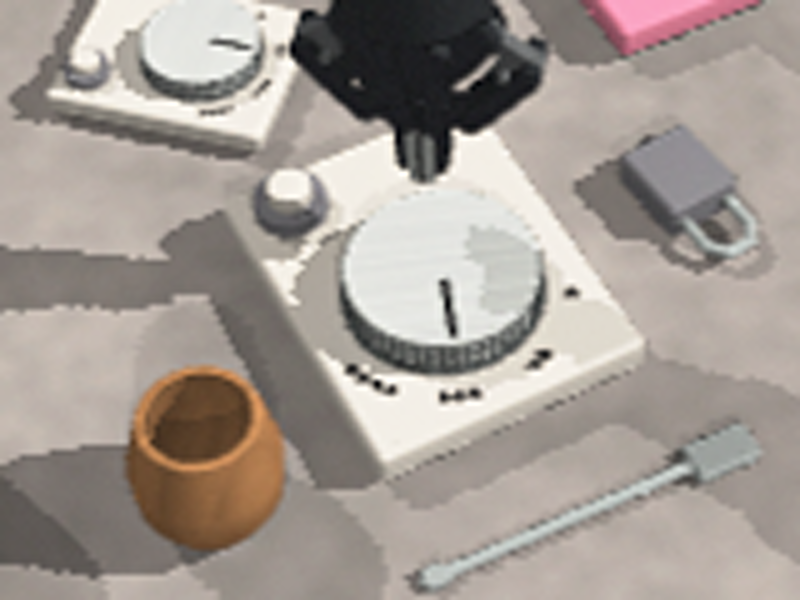

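View pics/side5.png

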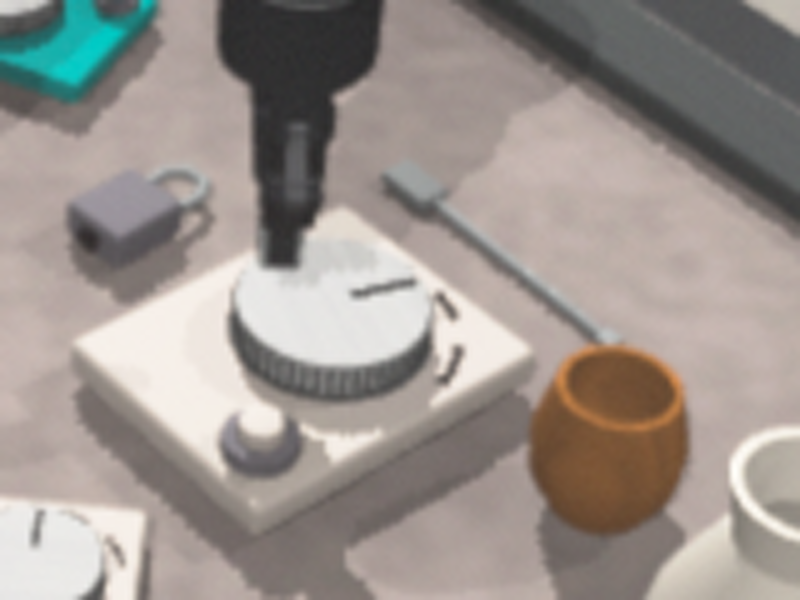

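View pics/wrist5.png

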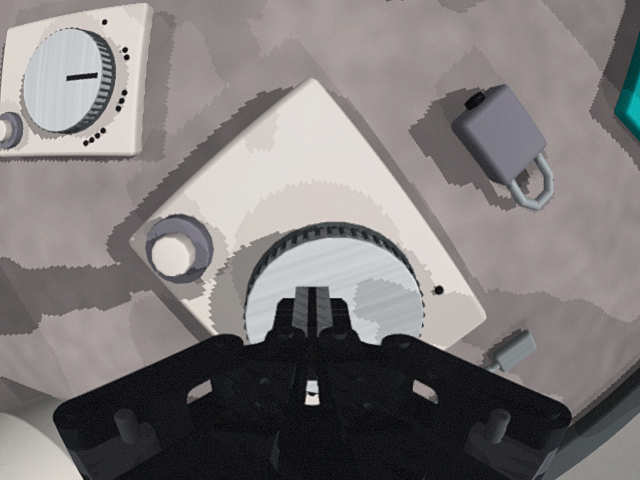

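```bash
python3 - <<'E'
from h import *
import pickle
A=np.array([[291,187],[454,335],[445,283]])*.2+[225,225]
B=np.array([[263,422],[416,282],[352,294]])*.2+[310,190]
X=tri(A,B);print(X)
d=X[1]-X[2];print("dial",.029-np.arctan2(d[1],d[0]), .029-np.arctan2(*(X[1,:2]-[.5775,-.1068])[::-1]))
i=pickle.load(open("w5.pkl","rb"));K=i["K"]
p=np.array([174,255.])-K[:2,2];r=np.hypot(*p);t=r/K[0,0]
v=i["R"].T@np.r_[np.sin(t)*p/r,np.cos(t)];c=-i["R"].T@i["t"]
for z in(.040,.045,.05):print(z,c+v*(z-c[2])/v[2])
E
```

```text
[[ 0.49267257 -0.15229874  0.04537519]
 [ 0.61949402 -0.12014954  0.04871511]
 [ 0.58719689 -0.10877363  0.04766744]]
dial 0.3676570922570859 0.33678916695720856
0.04 [ 0.49200018 -0.15174056  0.04      ]
0.045 [ 0.49192644 -0.14912293  0.045     ]
0.05 [ 0.49185271 -0.1465053   0.05      ]
```

Measured dial angle is about 0.34–0.37 (click is at 0.35), and the button top is at about (0.4925, -0.153, 0.045). Now to above the button.

>>> move_arm(
  plan=[
    [0.07, -0.77, 0, 0, 0, 0],
    [0.07, -0.77, 0, 0, 0, 0],
    [0.07, -0.77, 0, 0, 0, 0],
    [0.07, -0.77, 0, 0, 0, 0],
    [0, 0, 0.8, 0, 0, 0],
  ],
)

```text
clock: 7.0
position: [0.4892, -0.1561, 0.0656]
tool_rot: [-3.141, 0.002, 2.484]
force: [0.9, 0.6, -0.4]
grip_width: -0.0001
```

>>> move_arm(
  plan=[
    [0, 0, 0.2, 0, 0, 0],
    [0, 0, 0, 0, 0, 0],
  ],
)

```text
clock: 7.2
position: [0.4899, -0.153, 0.0587]
tool_rot: [-3.141, -0.002, 2.487]
force: [0.6, 0.1, -0.5]
grip_width: -0.0002
```

```bash
python3 ptr.py 6
```

```text
7.2 [ 0.48992829 -0.15301454  0.05867632] [-3.14067440e+00 -1.62887878e-03  2.48726971e+00] [ 0.57279132  0.11908523 -0.5088917 ]
```

View pics/scene6.png

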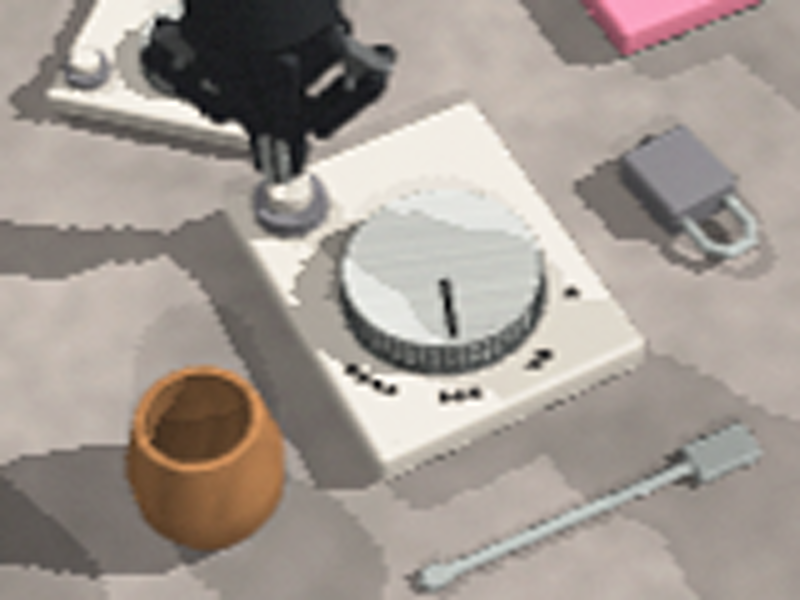

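View pics/side6.png

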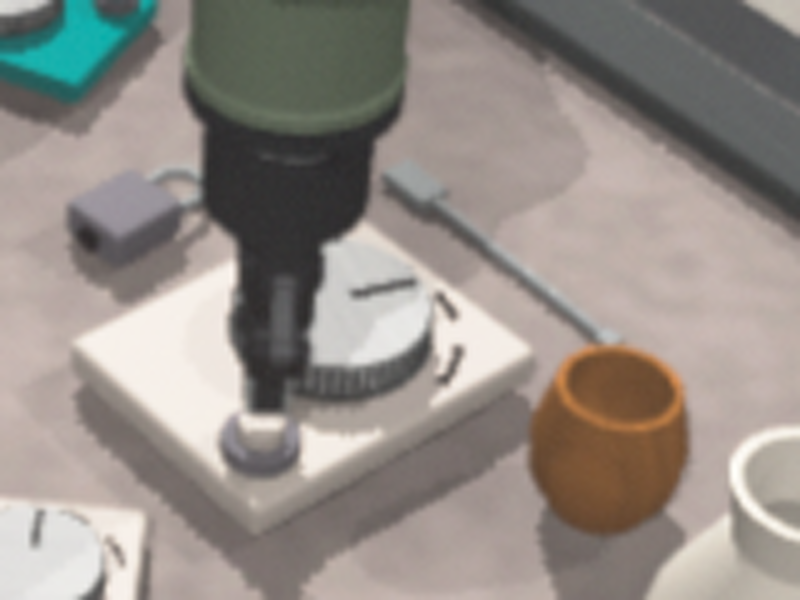

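View pics/wrist6.png

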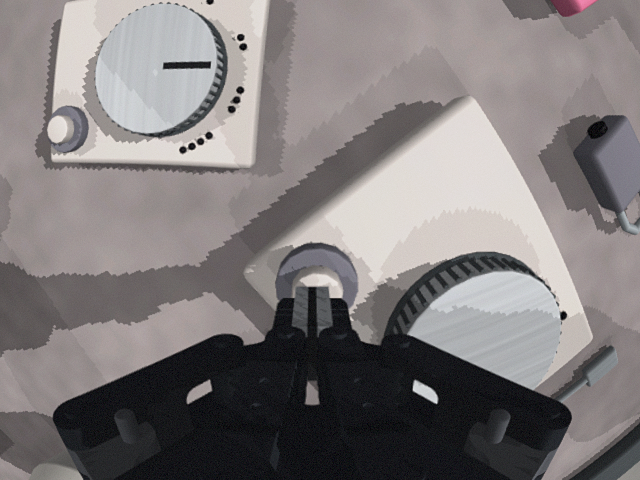

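The tip at scene (280,175) and side (265,410) is centred on the button, and the dial is still at three pips. Pressing down in small steps.

>>> move_arm(
  plan=[
    [-0.08, 0.06, 0.3, 0, 0, 0],
    [0, 0, 0.08, 0, 0, 0],
    [0, 0, 0, 0, 0, 0],
  ],
)

```text
clock: 7.65
position: [0.4935, -0.1524, 0.0495]
tool_rot: [-3.142, -0.0, 2.488]
force: [1.0, 1.1, 1.7]
grip_width: 0.0001
```

>>> move_arm(
  plan=[
    [0, 0, 0.08, 0, 0, 0],
    [0, 0, 0.08, 0, 0, 0],
    [0, 0, 0, 0, 0, 0],
  ],
)

```text
clock: 7.95
position: [0.4936, -0.1525, 0.0457]
tool_rot: [3.141, 0.0, 2.488]
force: [0.7, 0.5, 3.2]
grip_width: -0.0
```

>>> move_arm(
  plan=[
    [0, 0, 0.05, 0, 0, 0],
    [0, 0, 0, 0, 0, 0],
  ],
)

```text
clock: 8.15
position: [0.4935, -0.1525, 0.0445]
tool_rot: [3.141, 0.0, 2.488]
force: [0.5, 1.5, 4.3]
grip_width: -0.0001
```

>>> move_arm(
  plan=[
    [0, 0, 0.05, 0, 0, 0],
    [0, 0, 0, 0, 0, 0],
  ],
)

```text
clock: 8.35
position: [0.4936, -0.1525, 0.0438]
tool_rot: [3.141, 0.0, 2.488]
force: [-2.2, 4.1, 17.7]
grip_width: -0.0001
```

>>> move_arm(
  plan=[
    [0, 0, 0.04, 0, 0, 0],
    [0, 0, 0, 0, 0, 0],
  ],
)

```text
clock: 8.55
position: [0.4937, -0.1526, 0.0434]
tool_rot: [3.141, 0.0, 2.488]
force: [-5.5, 5.3, 33.6]
grip_width: -0.0002
```

```bash
python3 - <<'E'
from h import *
b=viewer.grab_frame("side")[:,:,::-1];a=viewer.grab_frame("scene")[:,:,::-1]
o=np.hstack([cv2.resize(x,(400,400),interpolation=cv2.INTER_CUBIC) for x in(b[250:295,340:385],a[240:285,260:305])])
cv2.imwrite("pics/p7.png",o)
E
```

```text
(no output)
```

View pics/p7.png

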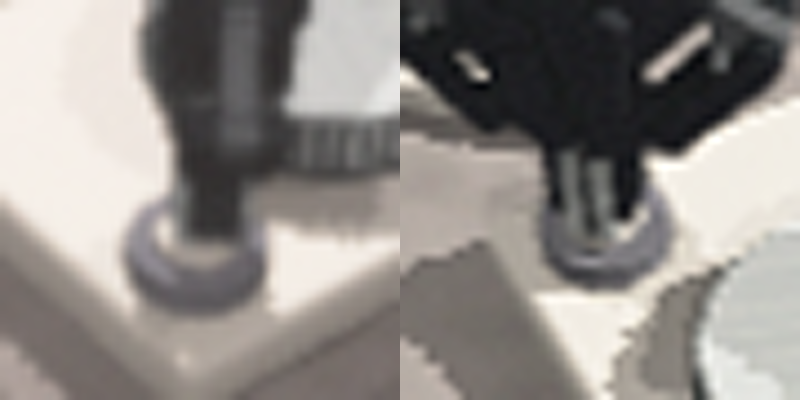

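The button is pressed down nearly level with its housing, with the tip on the cap only. The hard stop came about 6 mm below first contact, just after the 4 N spring force. Letting it up.

>>> move_arm(
  plan=[
    [0, 0, -0.1, 0, 0, 0],
    [0, 0, -0.3, 0, 0, 0],
    [0, 0, -0.9, 0, 0, 0],
    [0, 0, -1, 0, 0, 0],
    [0, 0, -1, 0, 0, 0],
  ],
)

```text
clock: 9.15
position: [0.4929, -0.1528, 0.1257]
tool_rot: [-3.141, -0.001, 2.488]
force: [0.3, -0.5, 0.5]
grip_width: -0.0002
```

>>> move_arm(
  plan=[
    [0.9, 0, -0.5, 0, 0, 0],
    [0.9, 0, -0.5, 0, 0, 0],
    [0, 0, 0, 0, 0, 0],
  ],
)

```text
clock: 9.45
position: [0.4563, -0.1242, 0.1511]
tool_rot: [3.141, -0.0, 2.489]
force: [-0.3, -0.6, -0.7]
grip_width: 0.0
```

```bash
python3 ptr.py 8
```

```text
9.45 [ 0.45625346 -0.12420327  0.15110258] [ 3.14081458e+00 -1.84820462e-04  2.48861043e+00] [-0.28044331 -0.58241264 -0.71251045]
```

View pics/scene8.png

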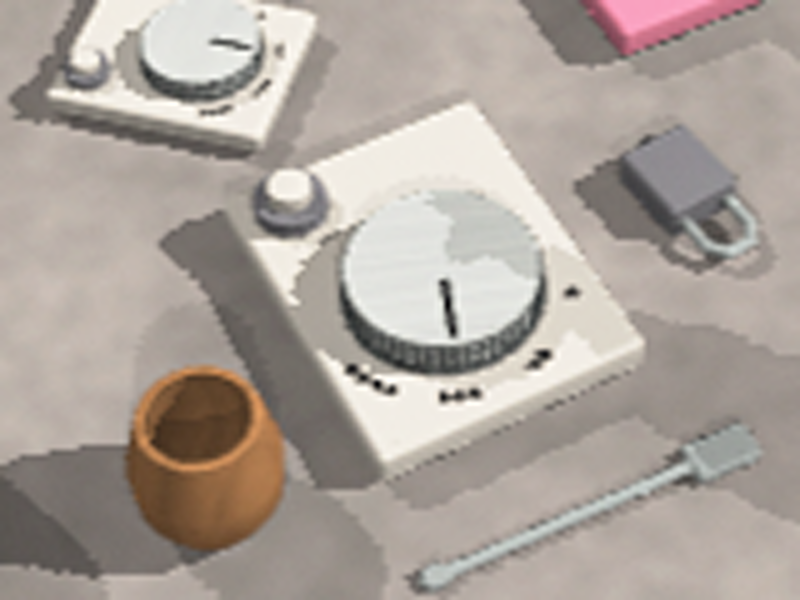

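View pics/side8.png

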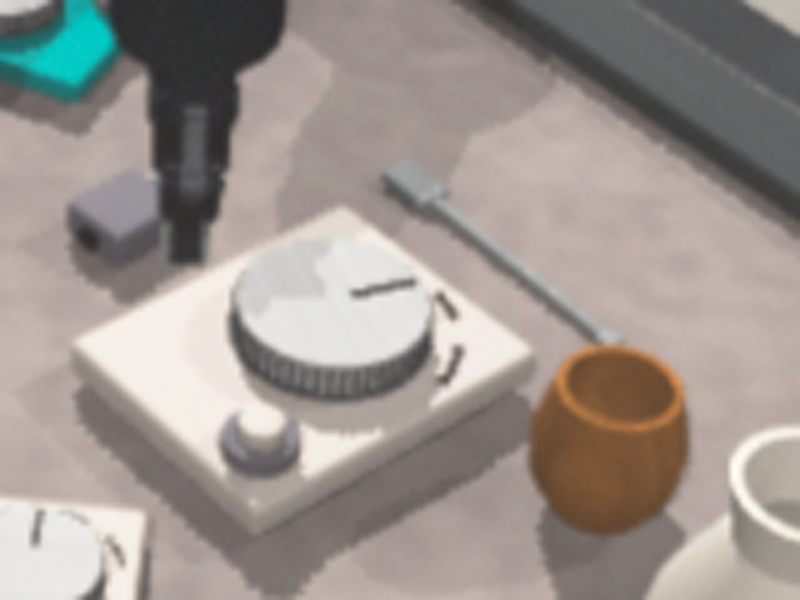

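The button is back up at scene (291,187). The pointer is still on three pips (tip at 454,335), the control and bystanders are where they were, and the arm is clear.

```bash
python3 -c "
from workcell import workorder
print(workorder.job_done())"
```

```text
the job is handed in; nothing more can be done
None
```

The dial is clicked into the three-pip mark and the button has been pressed and released. I handed the job in with the arm clear, at about 9.5 s of the 54 s.

- **Dial:** I rubbed the top of the large white control's dial clockwise, from two pips to three. After lifting off, two camera views put it at 0.34–0.37 rad (the click is at 0.35). The final picture shows the pointer unchanged after the button press.
- **Button:** I pressed it to its hard stop, about 6 mm below first contact, and let it up. The last pictures show it back at its starting height.
- **Surroundings:** In the last pictures, the control, padlock, gourd and bombilla are where they were. I did not check the vase and candle in the final pictures, but the arm was not moved near them.
- **Disagreements:** Heights from the cameras came out low: 0.045 m for the button top, against about 0.050 m at contact. I relied on contact force for both touches. Fingertip force reached about 21 N on the dial and 34 N at the button's stop, more than either needed.

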